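# Press the worn eccentric bush out of the rocker arm

## Task

Take the red-handled bush drift from the wooden tool block, feel its nose gently into the off-centre hole of the worn bronze bush in the eye of the blue rocker arm, and push the bush out downwards, steadily and never hard, until the drift's collar comes home on the eye and the bush has dropped into the tray below. Then stand the drift back in its hole in the block and let go of it. Do not push the bush with the fingers, and leave the other things as they lie.

Things in the scene. Friction and masses are not known exactly. Their poses are not given: they have to be found in the camera images.
- stand: Press-out stand, fixed to the bench: dark steel bridge 116 x 138 mm with a blue cast rocker arm strapped on its top. The arm's eye is an upright blue boss, 58 mm wide, its flat top 104 mm above the bench; the rest of the arm, a steel strap and two nuts (up to 112 mm high, 53 mm or more from the bore) lie towards the stand's own +x. Origin on the bench, straight below the bore; z up along the bore.
- bore_top (a point): Centre of the bore's mouth in the flat top of the eye, 104 mm above the bench. The bore is 34 mm wide and goes straight down through the 42 mm high eye and on through the stand (46 mm hole). The collar of the drift comes to rest on this face.
- tray_mat (a point): Centre of the rubber mat (10.5 mm above the bench) in the catch tray, 74 x 74 mm, walls 22 mm high, under the bore.
- bush: Worn eccentric bush of bronze, upright in the bore: 32 mm wide, 28 mm long, with a round 18 mm hole through it whose axis lies 4 mm off the bush's own; on which side differs each time and is not told by its pose: look or feel. Origin: on its axis, lower end. A sprung wire ring below holds it: about 10 to 20 N start it down (less than 8 N on its rim do not), less keep it moving.
- bush_top (a point): Centre of the bush's upper end (on its outer diameter, not on the hole), at the start 4 mm below the top of the eye. The bush has 1 mm of play sideways. The ring lets it drop into the tray only in the last 1 to 2 mm before the drift's collar is home on the eye.
- drift: Bush drift: round steel tool standing nose down in the tool block, about 0.25 kg. Origin at the centre of its collar's underside, z along the axis towards the handle. Collar with rubber underside, 47 mm wide, 0 to 8 mm; red ribbed handle 22.5 mm wide, 8 to 50 mm; head to 57 mm. Below: shank 22 mm wide to its shoulder at -38 mm, then the nose, 16 mm wide, its last 1 mm 14.4 mm, ending at -50 mm.
- drift_grip (a point): Point on the drift's axis in the red handle, 31 mm above the collar's underside: where to grasp, from above (any yaw); the collar's upper face lies 23 mm below it. The nose goes into the bush's hole (1 mm free all round), then the shoulder pushes on the bush's upper end. Off the hole the nose lands on the rim, 12 mm higher. It may slip a little in the grip.
- block_hole (a point): Centre of the mouth of the drift's hole in the top face of the tool block (varnished wood, 70 x 104 mm, 54 mm high, fixed; three short pin heads 7 mm high stand in a row 51 mm from the hole). The hole is 28 mm wide and goes through; in it the drift hangs upright with its collar resting on the top face.
- new_bush: A plain bronze bush, 32 mm wide, 34 mm high, standing free on the bench. Bystander. Origin at the centre of its underside.
- grease: Green grease tin with a silver lid, 68 mm wide, 56 mm high. Bystander. Origin at the centre of its underside.
- nut: Hexagon nut, 28 mm wide, 16 mm high. Bystander. Origin at the centre of its underside.
- hexkey: Dark L-shaped hexagon key, 137 x 42 x 8 mm, lying flat. Bystander. Origin at the centre of its underside.
Mind the look-alikes: they are no part of the job. Leave any pink or purple look-alike of the bush alone.

How it is judged:
By the outcome, as a careful person would: the job done as asked, in the order asked, and still so for the second after the job is handed in, with the robot touching nothing.
It also fails if it takes over 72 s, if anything falls off the work surface, if the arm or the gripper's body presses on something with over 40 N, if the wrist force passes 120 N, or if a joint passes its speed limit or range.

## Robot

A 6-joint arm with a two-finger parallel gripper is mounted at the origin on a cart in front of the work surface, level with it; the furniture and walls round the work are solid. World frame = base frame: x ahead of the robot, y to its left, z up, the work surface at z = 0. Lengths are in m, angles in degrees, forces in N, time in s.
With the tool pointing down it reaches from about 0.4 to 0.825 m from the base axis. Payload 7 kg.
Tool frame: the origin (TCP) lies on the centre line of the jaws, within the pads' length; the fingertips stand 14 mm ahead of it and the grasp point (between the pads) lies 5 mm behind it; z points along the fingers, y is the line along which they close (so a half turn about z gives the same grasp; the last joint's range is limited). The gripper opens to 88 mm and grips with 3 to 60 N. Pads are 19 mm wide; open, the fingers measure 130 mm over their backs; the gripper's body (78 mm by 193 mm) begins 47 mm behind the grasp point.
Start: joints at [83.371, 20.546, 0.682, 0, -70.136, -16.507], TCP at [0.265, 0.621, 0.241] pointing down, gripper open.
Joint ranges: [-176.03, 176.03], [-82.01, 121.73], [-58.28, 71.71], [-173.87, 95.51], [-174.79, -0.11], [-173.66, 173.66]. Speed limits (degrees/s): [136.94, 136.94, 172.46, 180, 180, 180].

## Interface

Orientations are given as [roll, pitch, yaw] about the fixed x, y, z axes, in that order (R = Rz(yaw) Ry(pitch) Rx(roll)).
In Python, from plant import r gives the robot as it stands.
- The arm moves only by the tool send_rows, never from a script. Its argument "steps" is a list of rows, each an object with "dp": the shift along the tool's x, y, z in mm, a list of three; "roll": the turn about the tool's z in rad; "jaw": the opening in per cent of the stroke, from 0 (shut) to 100 (fully open). In form: [{"dp": [tx, ty, tz], "roll": roll, "jaw": jaw}, ...]. A call has 1 to 5 rows; each row is the pose to reach, as a shift and turn from the pose commanded when the call began, along the tool's axes at that moment; what a row does not reach only later rows make up. A row lasts 1/8 s, in which the tool goes at most 62.5 mm and 10.7 degrees, less where a joint would pass 70% of its speed; a pose out of reach is approached as far as the arm can. A call with a gripper value outside its range is refused whole. The fingers move at their own pace and stop on an object; "newtons" is the grip in N (left out, the last holds). Time passes only in rows, so rows that repeat a pose let the fingers close. It gives the time, the measured TCP pose, the force, the opening and the grip force at its end, in the units of the state.
- r.get_state(): the state, without advancing time (a new reading comes with each control period).
- r.capture(name): name is "scene" or "top" or "wrist"; returns a dict with "image" (420x560x3 uint8, blue, green, red), "K" (3x3 intrinsics, pixels), "rvec" (rotation vector, rad) and "tvec" (3), from world to camera coordinates, as OpenCV has them. Camera axes: x right, y down, z forward; pixel columns grow to the right and rows downward; lengths in m; the calibration is good to about 2 mm. A picture is of the moment at which its call begins. There is no depth.
- r.close_job(): hands the job in; it is judged then, once.
The state is a dict: "time_s": time; "joints": joint angles; "qd": joint speeds; "joint_torque": joint torques, N m; "tcp_pos": TCP position; "eef_rot": TCP orientation; "contact_force": force on the tool from outside, world axes, zero at the start; "moment": the same for the moment, N m; "gripper_width": finger opening in m; "gripper_force": force on a finger pad.
Only numpy, scipy, OpenCV 4.12 (cv2) and the standard library are available. Lean on these libraries where they do the work, as an engineer would, in place of code of your own. Each camera call takes 0.05 s, during which the arm holds its last target. There are 200 camera calls.

## Working session

There is one attempt and no reset: what is moved stays moved. The work goes in short steps, Python scripts to look and compute and a tool call to move; the robot and the scene stay as the last step left them, time stands still between calls to the robot, and variables do not carry over. Pictures are saved under pics/ and viewed, at most 10 in all, crops included, and the job is handed in when it is done.

Besides the shell and the picture viewer there is one more tool, called after "Request:" by a JSON object that holds its "method" and its "body". send_rows: Moves the arm, as the interface text tells. Its arguments: {"type":"object","properties":{"steps":{"type":"array","items":{"type":"object","properties":{"dp":{"type":"array","items":{"type":"number"}},"roll":{"type":"number"},"jaw":{"type":"number"}}}},"newtons":{"type":"number"}},"required":["steps"]}

```bash
ls; mkdir -p pics
python3 - <<'E'
from plant import r
import cv2,numpy as np
s=r.get_state();print({k:np.round(v,4).tolist() for k,v in s.items()})
a=r.capture("scene");b=r.capture("top")
for n,c in(("scene",a),("top",b)):
    cv2.imwrite(f"pics/{n}0.png",c["image"]);np.savez(f"pics/{n}0.npz",**c)
    R=cv2.Rodrigues(np.array(c["rvec"]))[0];print(n,(-R.T@np.ravel(c["tvec"])).round(3),R[2].round(2),c["K"][0][0])
E
```

```text
pics
{'time_s': 0.0, 'joints': [83.3722, 20.5912, 0.634, -0.0216, -70.1359, -16.5083], 'qd': [-0.0313, -0.0296, -0.0925, 0.0672, -0.0029, 0.0028], 'joint_torque': [-0.0, -58.2719, 29.3064, 6.9974, 0.007, -0.0002], 'tcp_pos': [0.265, 0.6203, 0.2396], 'eef_rot': [179.905, -0.007, -23.1435], 'contact_force': [0.3126, 0.707, -0.228], 'moment': [-0.0241, 0.0162, 0.0057], 'gripper_force': 0.0, 'gripper_width': 0.0876}
scene [ 0.075 -0.462  0.681] [ 0.63  0.46 -0.62] 459.0872627339523
top [ 6.10e-01 -1.00e-03  1.01e+00] [ 0.08 -0.02 -1.  ] 494.3322609193469
```

View pics/scene0.png

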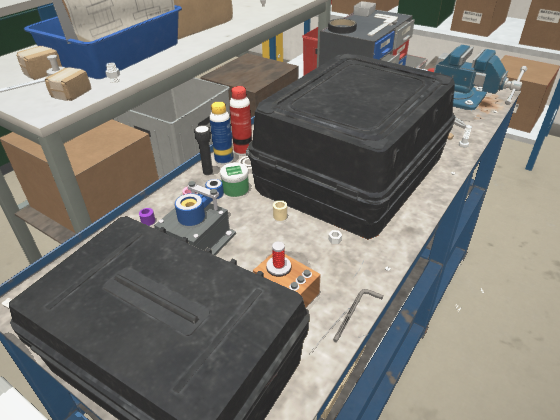

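View pics/top0.png

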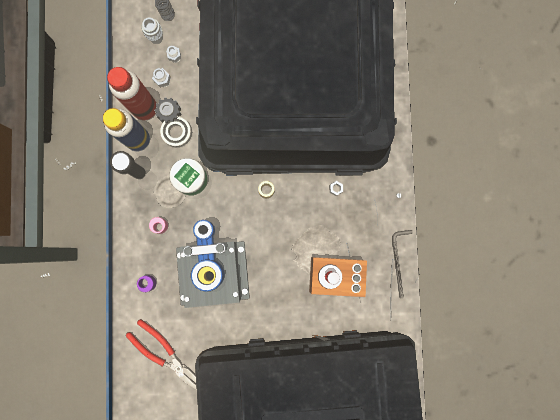

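```bash
cat > h.py <<'E'
import cv2,numpy as np
def ray(c,px):
    K=np.array(c["K"],float);R=cv2.Rodrigues(np.array(c["rvec"],float))[0]
    o=-R.T@np.ravel(c["tvec"]);u=cv2.undistortPoints(np.array([[px]],float),K,None)[0,0]
    return o,R.T@np.r_[u,1]
def onz(c,px,z):
    o,d=ray(c,px);return o+d*(z-o[2])/d[2]
def proj(c,P):
    return cv2.projectPoints(np.array(P,float).reshape(-1,3),np.array(c["rvec"],float),np.array(c["tvec"],float),np.array(c["K"],float),None)[0].reshape(-1,2)
def blobs(img,lo,hi,box,amin=15):
    x0,y0,x1,y1=box;h=cv2.cvtColor(img,cv2.COLOR_BGR2HSV)[y0:y1,x0:x1]
    m=cv2.inRange(h,np.array(lo),np.array(hi));cs=cv2.findContours(m,cv2.RETR_CCOMP,cv2.CHAIN_APPROX_NONE)[0]
    return [(cv2.contourArea(k),np.array(cv2.minEnclosingCircle(k)[0])+[x0,y0],cv2.minEnclosingCircle(k)[1],(cv2.fitEllipse(k)[0]+np.array([x0,y0]) if len(k)>5 else None)) for k in cs if cv2.contourArea(k)>amin]
E
python3 - <<'E'
from h import *
t=dict(np.load("pics/top0.npz"));s=dict(np.load("pics/scene0.npz"))
for n,c,bx,dr in(("top",t,(170,215,250,310),(310,250,370,300)),("scene",s,(160,180,240,240),(255,235,320,300))):
    im=c["image"]
    for nm,lo,hi,b in(("blue",(100,120,40),(125,255,255),bx),("yel",(15,60,80),(35,255,255),bx),("red",(0,170,90),(5,255,255),dr),("white",(0,0,170),(179,60,255),dr),("wood",(6,100,80),(20,255,255),dr)):
        for a,cc,rr,e in blobs(im,lo,hi,b):print(n,nm,a,cc.round(1),round(rr,1),None if e is None else e.round(1))
for nm,p,z in(("eye",(207,275),.104),("eye2",(203,229),.1),("drift",(330,277),.062),("newbush",(266,189),.034),("purple",(145,283),.03),("case1 corner",(200,350),.15),("case2",(202,165),.1),("x+",(390,165),.1),("grease",(187,177),.056)):print(nm,onz(t,p,z).round(4))
print(onz(s,(189,204),.104),onz(s,(279,267),.062))
im=t["image"];A=cv2.resize(im[215:310,165:260],(380,380),interpolation=2);B=cv2.resize(im[235:330,290:385],(380,380),interpolation=2)
si=s["image"];C=cv2.resize(si[170:265,145:240],(380,380),interpolation=2);D=cv2.resize(si[225:320,240:335],(380,380),interpolation=2)
o=np.vstack([np.hstack([A,B]),np.hstack([C,D])]);cv2.imwrite("pics/crop1.png",cv2.resize(o,(600,600)))
E
```

```text
top blue 59.0 [205.5 257. ] 7.8 [205.2 257.1]
top blue 72.5 [203.3 233.1] 12.5 [203.7 231. ]
top yel 226.5 [206.3 274.8] 9.0 [206.5 274.8]
top yel 64.5 [209.5 275.1] 5.1 [209.3 275.3]
top white 110.0 [355.5 282.9] 9.2 [355.9 282.7]
top white 46.5 [355.9 287.8] 4.3 [355.8 287.8]
top white 46.5 [355.9 277.9] 4.3 [355.9 277.7]
top white 406.0 [329.9 276.5] 11.9 [330.  276.4]
top white 56.0 [330.5 276.5] 7.0 [329.  275.9]
top white 317.5 [339.5 274.5] 38.3 [321.9 265.8]
top white 145.5 [328.5 258. ] 20.2 [327.2 258.1]
top wood 1910.0 [339.  276.5] 32.5 [338.7 276.8]
top wood 507.5 [329.9 276.1] 13.3 [329.7 276.1]
top wood 266.0 [356.  277.5] 15.6 [355.9 278.1]
scene blue 460.5 [194.2 209. ] 19.6 [192.2 209.6]
scene blue 39.0 [214.2 189.4] 8.9 [237.3 178.9]
scene blue 17.0 [163.5 182.5] 4.3 [162.4 181.9]
scene yel 78.5 [188.5 202.5] 7.6 [188.3 202.4]
scene red 135.0 [278.  258.2] 8.8 [278.  258.4]
scene white 22.0 [300. 280.] 13.0 [299.5 280.8]
scene white 169.0 [278.4 265. ] 11.8 [278.4 264.7]
scene white 1489.0 [287.  253.5] 37.0 [289.2 251. ]
scene white 22.0 [300.5 254.5] 3.8 [300.5 254.6]
scene wood 914.0 [286.5 280.5] 33.9 [289.5 274.5]
eye [0.5696 0.1125 0.104 ]
eye2 [0.6536 0.119  0.1   ]
drift [ 0.5573 -0.1162  0.062 ]
newbush [0.733  0.0017 0.034 ]
purple [0.5543 0.2429 0.03  ]
case1 corner [0.4451 0.1207 0.15  ]
case2 [0.7724 0.119  0.1   ]
x+ [ 0.764  -0.2314  0.1   ]
grease [0.7574 0.1541 0.056 ]
[0.56581971 0.10781458 0.104     ] [ 0.55537408 -0.12018426  0.062     ]
```

View pics/crop1.png

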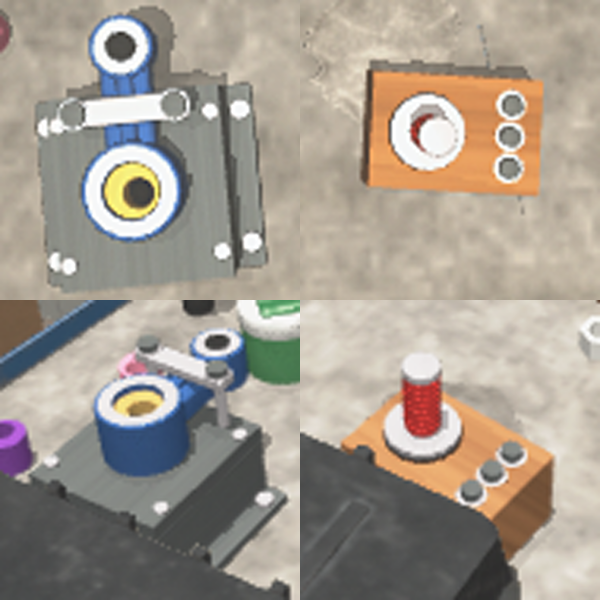

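The top view shows the drift at (330,276) and the bronze bush in the blue eye at (207,275), its hole offset to image right, towards -y. What could be mistaken for them: the purple ring at (145,283), the pink ring at (158,226), the plain new bush at (266,189) and the arm's small end at (203,229). The crop confirms the red handle in the wooden block and the yellow bush in the blue eye.

Request:
{"method": "send_rows", "body": {"steps": [{"dp": [30, 30, -35], "roll": 0, "jaw": 45}, {"dp": [65, 65, -70], "roll": 0, "jaw": 45}, {"dp": [108, 110, -70], "roll": 0, "jaw": 45}, {"dp": [151, 153, -70], "roll": 0, "jaw": 45}, {"dp": [194, 197, -70], "roll": 0, "jaw": 45}]}}

```text
time_s: 0.72
tcp_pos: [0.3664, 0.3613, 0.3104]
eef_rot: [180.0, 0.0, -23.1]
contact_force: [1.1, 0.3, -0.2]
gripper_width: 0.0431
gripper_force: 0.0
```

Request:
{"method": "send_rows", "body": {"steps": [{"dp": [43, 44, 0], "roll": 0, "jaw": 45}, {"dp": [86, 88, 0], "roll": 0, "jaw": 45}, {"dp": [129, 131, 0], "roll": 0, "jaw": 45}, {"dp": [172, 175, 0], "roll": 0, "jaw": 45}, {"dp": [215, 219, 0], "roll": 0, "jaw": 45}]}}

```text
time_s: 1.35
tcp_pos: [0.478, 0.0755, 0.3106]
eef_rot: [-180.0, -0.0, -23.1]
contact_force: [1.2, 0.6, 0.4]
gripper_width: 0.0396
gripper_force: 0.0
```

Request:
{"method": "send_rows", "body": {"steps": [{"dp": [40, 40, 0], "roll": -0.13, "jaw": 45}, {"dp": [80, 80, 0], "roll": -0.27, "jaw": 45}, {"dp": [115, 118, 0], "roll": -0.404, "jaw": 45}, {"dp": [115, 118, 0], "roll": -0.404, "jaw": 45}, {"dp": [115, 118, 0], "roll": -0.404, "jaw": 45}]}}

```text
time_s: 1.98
tcp_pos: [0.5369, -0.0764, 0.3101]
eef_rot: [-180.0, 0.1, -0.1]
contact_force: [0.2, 0.1, 0.2]
gripper_width: 0.0398
gripper_force: 0.0
```

Run:
```python
from plant import r
from h import *
c=r.capture("wrist");np.savez("pics/w1.npz",**c);im=c["image"];cv2.imwrite("pics/w1.png",im)
o,d=ray(c,(280,210));print(o.round(3),d.round(2),c["K"][0])
print(proj(c,[[.5583,-.1162,.062],[.5583,-.1162,.111],[.568,.1125,.104]]).round(0))
for a,cc,rr,e in blobs(im,(0,0,150),(179,60,255),(0,0,560,420),300):print("white",a,cc.round(1),round(rr,1),e.round(1))
```

```text
[ 0.621 -0.076  0.454] [-0.3  -0.   -0.95] [341.46606275   0.         278.49856988]
[[313. 158.]
 [318. 166.]
 [ 94. 156.]]
white 1008.0 [517.5 355.7] 24.7 [513.8 353.7]
white 346.0 [209.5 350.5] 16.4 [210.9 348.9]
white 2419.0 [ 32. 358.] 38.8 [ 29.5 358.3]
white 401.0 [  8.  282.5] 21.1 [  6.2 289.2]
white 1010.0 [342.  279.5] 26.5 [344.7 277.3]
white 1024.5 [215.  279.5] 26.5 [212.5 277.4]
white 514.5 [355.5 158.5] 24.1 [355.1 158.6]
white 1200.0 [311.9 155.3] 20.6 [312.1 155.1]
white 143558.0 [279.5 149.2] 316.8 [287.5 136.8]
white 797.5 [ 49. 243.] 37.6 [ 48.6 246.3]
white 791.5 [ 60.  229.5] 38.0 [ 61.2 229.7]
white 920.0 [ 27.5 154.5] 20.7 [ 27.5 154.9]
white 901.5 [ 90.8 151.8] 18.7 [ 91.  151.5]
white 5835.0 [327.4 154.3] 55.3 [326.5 154.1]
white 8980.5 [128.2 144. ] 72.8 [133.5 143.5]
white 344.5 [419. 133.] 47.0 [419.2 134.2]
white 1192.5 [82.4 69.4] 32.0 [81.6 68.7]
white 468.0 [33.5 57. ] 17.8 [34.9 58.6]
```

View pics/w1.png

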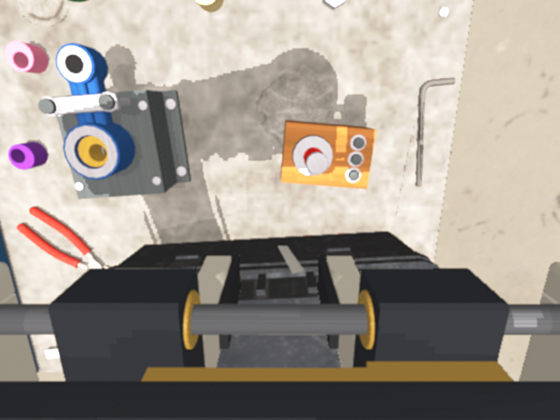

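Run:
```python
from h import *
c=dict(np.load("pics/w1.npz"));t=dict(np.load("pics/top0.npz"));s=dict(np.load("pics/scene0.npz"))
print("collar w",onz(c,(312.1,155.1),.062).round(4),"t",onz(t,(330,276.4),.062).round(4),"s",onz(s,(278.4,264.7),.062).round(4))
for n,k,b in(("w",c,(55,110,140,190)),("t",t,(185,255,230,300)),("s",s,(165,185,215,225))):
    for a,cc,rr,e in blobs(k["image"],(0,0,150),(179,70,255),b,60):print(n,"white",a,e.round(1),onz(k,e,.104).round(4))
    for a,cc,rr,e in blobs(k["image"],(15,70,60),(35,255,255),b,30):print(n,"yel",a,rr,e.round(1),onz(k,e,.1).round(4))
    for a,cc,rr,e in blobs(k["image"],(0,0,0),(179,255,75),b,30):print(n,"dark",a,rr,e.round(1),onz(k,e,.1).round(4),onz(k,e,.086).round(4))
# head of drift
for n,k,b in(("w",c,(285,130,345,185)),("t",t,(310,255,350,300))):
    for a,cc,rr,e in blobs(k["image"],(0,0,150),(179,70,255),b,60):print(n,"head?",a,rr,e.round(1),onz(k,e,.062).round(4))
```

```text
collar w [ 0.562  -0.1147  0.062 ] t [ 0.5584 -0.1163  0.062 ] s [ 0.5596 -0.116   0.062 ]
w white 3251.5 [ 82.8 147.5] [0.5762 0.1226 0.104 ]
w white 895.5 [ 90.9 151.5] [0.5721 0.115  0.104 ]
w yel 691.0 16.985387802124023 [ 92.5 151.2] [0.572  0.1155 0.1   ]
t white 623.0 [205.9 275.1] [0.5695 0.1145 0.104 ]
t white 302.5 [206.  275.1] [0.5695 0.1143 0.104 ]
t yel 224.5 8.938531875610352 [206.5 274.8] [0.5698 0.114  0.1   ]
t yel 64.5 5.124550819396973 [209.3 275.3] [0.5688 0.1089 0.1   ]
t dark 36.5 4.031229019165039 [209.2 275.3] [0.5689 0.1091 0.1   ] [0.5683 0.1108 0.086 ]
s white 842.5 [183.6 196.8] [0.5773 0.1339 0.104 ]
s white 143.5 [188.2 201.3] [0.5715 0.1153 0.104 ]
s white 61.0 [189.7 190.5] [0.6005 0.1384 0.104 ]
s yel 73.5 7.566473007202148 [188.3 202.3] [0.5726 0.117  0.1   ]
w head? 1215.0 20.772024154663086 [312.2 155.1] [ 0.562  -0.1148  0.062 ]
w head? 133.0 10.54999828338623 [310.9 153.6] [ 0.5638 -0.1134  0.062 ]
t head? 143.0 19.65970230102539 [322.4 296.9] [ 0.5201 -0.1004  0.062 ]
t head? 411.0 11.911844253540039 [330.  276.4] [ 0.5584 -0.1163  0.062 ]
```

Request:
{"method": "send_rows", "body": {"steps": [{"dp": [12, 20, 50], "roll": 0, "jaw": 50}, {"dp": [23, 39, 100], "roll": 0, "jaw": 50}, {"dp": [23, 39, 150], "roll": 0, "jaw": 50}, {"dp": [23, 39, 163], "roll": 0, "jaw": 50}, {"dp": [23, 39, 163], "roll": 0, "jaw": 50}]}}

```text
time_s: 2.65
tcp_pos: [0.5605, -0.1144, 0.1481]
eef_rot: [180.0, 0.0, 0.1]
contact_force: [1.5, 0.0, 0.7]
gripper_width: 0.0438
gripper_force: 0.0
```

Run:
```python
from plant import r
from h import *
s=r.get_state();print(s["tcp_pos"],s["eef_rot"],s["gripper_width"])
c=r.capture("wrist");np.savez("pics/w2.npz",**c);im=c["image"];cv2.imwrite("pics/w2.png",im)
P=np.array(s["tcp_pos"])
print("tcp px",proj(c,[P,P+[0,0,-.04]]),proj(c,[[.56,-.1157,.062],[.56,-.1157,.111]]))
for a,cc,rr,e in blobs(im,(0,0,150),(179,60,255),(170,170,420,420),300):print("white",a,cc.round(1),round(rr,1),e.round(1),onz(c,e,.062).round(4),onz(c,e,.111).round(4))
for a,cc,rr,e in blobs(im,(0,170,90),(5,255,255),(170,170,420,420),100):print("red",a,cc.round(1),round(rr,1),e.round(1),onz(c,e,.09).round(4))
```

```text
[ 0.56054539 -0.11438189  0.14814304] [1.79973543e+02 1.50671368e-02 9.78104184e-02] 0.04383775406710813
tcp px [[278.64702022 285.91373788]
 [278.59668765 250.98457798]] [[280.39295464 224.90609686]
 [280.86596011 253.8986774 ]]
white 6628.0 [278.5 256.7] 64.2 [278.7 259.5] [ 0.5327 -0.1146  0.062 ] [ 0.5564 -0.1145  0.111 ]
white 821.0 [279.1 230.3] 21.3 [279.5 227.5] [ 0.558  -0.1151  0.062 ] [ 0.5763 -0.1148  0.111 ]
white 5201.5 [383.  235.5] 74.7 [385. 236.] [ 0.5517 -0.1916  0.062 ] [ 0.5714 -0.1751  0.111 ]
white 6012.5 [202.5 232. ] 70.0 [200.6 227.2] [ 0.5581 -0.0583  0.062 ] [ 0.5764 -0.0702  0.111 ]
red 488.5 [280.  229.3] 17.8 [279.7 225.9] [ 0.5696 -0.115   0.09  ]
```

View pics/w2.png

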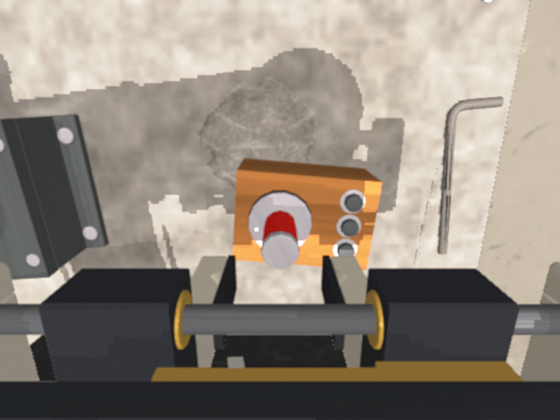

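The wrist view shows the handle between the jaws, head at (281,250) and collar centred near (280,222). It is about 1 mm off centre, so I go down.

Request:
{"method": "send_rows", "body": {"steps": [{"dp": [1, 1, 30], "roll": 0, "jaw": 50}, {"dp": [1, 1, 55], "roll": 0, "jaw": 50}, {"dp": [1, 1, 67], "roll": 0, "jaw": 50}, {"dp": [1, 1, 67], "roll": 0, "jaw": 50}, {"dp": [1, 1, 67], "roll": 0, "jaw": 50}]}}

```text
time_s: 3.32
tcp_pos: [0.5623, -0.1161, 0.0821]
eef_rot: [180.0, -0.1, 0.0]
contact_force: [-0.2, -0.3, -0.3]
gripper_width: 0.0437
gripper_force: 0.0
```

Request:
{"method": "send_rows", "body": {"newtons": 45, "steps": [{"dp": [0, 0, 0], "roll": 0, "jaw": 20}, {"dp": [0, 0, 0], "roll": 0, "jaw": 20}, {"dp": [0, 0, 0], "roll": 0, "jaw": 20}, {"dp": [0, 0, 0], "roll": 0, "jaw": 10}, {"dp": [0, 0, 0], "roll": 0, "jaw": 10}]}}

```text
time_s: 3.95
tcp_pos: [0.5613, -0.1162, 0.0807]
eef_rot: [180.0, -0.0, 0.0]
contact_force: [-1.1, 1.0, 3.0]
gripper_width: 0.0215
gripper_force: 45.0
```

Request:
{"method": "send_rows", "body": {"steps": [{"dp": [0, 0, -15], "roll": 0, "jaw": 10}, {"dp": [0, 0, -45], "roll": 0, "jaw": 10}, {"dp": [0, 0, -85], "roll": 0, "jaw": 10}, {"dp": [0, 0, -126], "roll": 0, "jaw": 10}, {"dp": [0, 0, -126], "roll": 0, "jaw": 10}]}}

```text
time_s: 4.58
tcp_pos: [0.5632, -0.1164, 0.211]
eef_rot: [-180.0, -0.4, 0.0]
contact_force: [0.6, -0.1, -3.1]
gripper_width: 0.0215
gripper_force: 45.0
```

Request:
{"method": "send_rows", "body": {"steps": [{"dp": [3, -45, 0], "roll": 0, "jaw": 10}, {"dp": [6, -95, 0], "roll": 0, "jaw": 10}, {"dp": [10, -140, 0], "roll": 0, "jaw": 10}, {"dp": [10, -160, 0], "roll": 0, "jaw": 10}, {"dp": [10, -160, 0], "roll": 0, "jaw": 10}]}}

```text
time_s: 5.2
tcp_pos: [0.5708, 0.0447, 0.206]
eef_rot: [180.0, 0.1, 0.1]
contact_force: [-0.0, 0.2, -1.9]
gripper_width: 0.0217
gripper_force: 45.0
```

Run:
```python
from plant import r
from h import *
s=r.get_state();print({k:np.round(s[k],4).tolist() for k in("time_s","tcp_pos","eef_rot","contact_force","gripper_width")})
c=r.capture("wrist");np.savez("pics/w3.npz",**c);im=c["image"];cv2.imwrite("pics/w3.png",im)
P=np.array(s["tcp_pos"])
print(proj(c,[P+[0,0,-.027],P+[0,0,-.077],[.5705,.1147,.104]]).round(1))
for n,lo,hi in(("white",(0,0,150),(179,70,255)),("yel",(15,70,60),(35,255,255)),("dark",(0,0,0),(179,255,70))):
  for a,cc,rr,e in blobs(im,lo,hi,(60,110,230,280),150):
    if rr<70:print(n,a,cc.round(1),round(rr,1),e.round(1),onz(c,e,.104).round(4),onz(c,e,.100).round(4),onz(c,e,.072).round(4))
```

```text
{'time_s': 5.2, 'tcp_pos': [0.5708, 0.0447, 0.206], 'eef_rot': [179.9828, 0.0705, 0.1184], 'contact_force': [-0.0197, 0.1631, -1.8942], 'gripper_width': 0.0217}
[[278.6 260.7]
 [278.6 228.6]
 [186.6 217. ]]
white 3507.0 [185.5 214.5] 35.6 [185.6 214.1] [0.5728 0.1153 0.104 ] [0.5714 0.1164 0.1   ] [0.5621 0.1244 0.072 ]
white 1537.5 [185.8 214.9] 23.6 [185.9 214.6] [0.5724 0.115  0.104 ] [0.571  0.1162 0.1   ] [0.5617 0.1241 0.072 ]
white 1899.0 [175.5 151.5] 52.7 [177.7 152.7] [0.6191 0.1172 0.104 ] [0.6186 0.1184 0.1   ] [0.6145 0.1266 0.072 ]
white 382.5 [214.9 151.3] 11.7 [214.9 151.3] [0.6202 0.0904 0.104 ] [0.6197 0.0912 0.1   ] [0.6158 0.0963 0.072 ]
white 200.5 [216.5 119.5] 15.7 [216.2 118.8] [0.6427 0.0883 0.104 ] [0.6426 0.089  0.1   ] [0.6412 0.0939 0.072 ]
white 343.5 [171.5 110. ] 20.5 [171.8 115.3] [0.645 0.119 0.104] [0.6449 0.1202 0.1   ] [0.6438 0.1286 0.072 ]
yel 1215.0 [187.5 212.5] 21.3 [187.1 213.1] [0.5736 0.114  0.104 ] [0.5723 0.1152 0.1   ] [0.5631 0.123  0.072 ]
dark 1083.5 [169.5 274.5] 57.7 [175.4 274.1] [0.5219 0.1275 0.104 ] [0.5197 0.1289 0.1   ] [0.5046 0.1382 0.072 ]
```

View pics/w3.png

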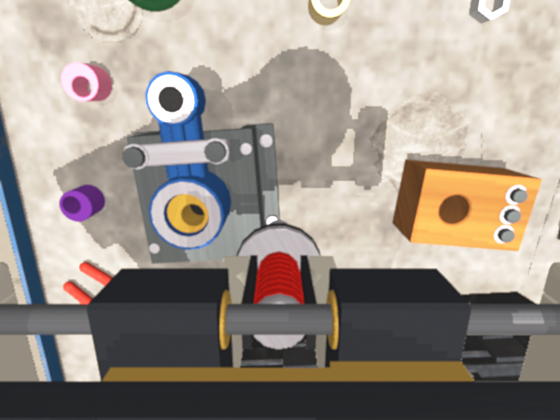

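The drift hangs straight in the grip, collar spanning cols 239–319. The eye is at (186,214), with the bush's hole towards the right (-y) side.

Run:
```python
from h import *
c=dict(np.load("pics/w3.npz"));im=c["image"];P=np.array([.5708,.0447,.206])
for dx in(-.002,0,.002):
  print(dx,[proj(c,[P+[dx+.0235,0,z]])[0].round(1).tolist() for z in(-.018,-.026)])
h=cv2.cvtColor(im,cv2.COLOR_BGR2HSV)
print("col279 V/S",[(y,int(h[y,279,1]),int(h[y,279,2])) for y in range(216,256,2)])
print("row238",[(x,int(h[238,x,2])) for x in list(range(236,250,2))+list(range(306,326,2))])
E=onz(c,(185.8,214.4),.104)
for r_,z in((.017,.104),(.016,.1),):
  q=proj(c,[[E[0]+r_*np.cos(a),E[1]+r_*np.sin(a),z] for a in np.arange(8)*np.pi/4]);print(q.round(0).tolist())
for a in(180,225,270,315,0,45,90,135):
  k=np.radians(a);q=np.array([E[0]+.004*np.cos(k),E[1]+.004*np.sin(k),.1]);print(a,proj(c,[q])[0].round(1))
cv2.imwrite("pics/w3c.png",cv2.resize(im[180:250,145:225],(800,600)[:1]+(700,) if 0 else (640,560),interpolation=cv2.INTER_NEAREST))
```

```text
-0.002 [[278.7, 230.1], [278.7, 224.7]]
0 [[278.7, 226.4], [278.7, 221.1]]
0.002 [[278.8, 222.7], [278.7, 217.5]]
col279 V/S [(216, 18, 159), (218, 16, 157), (220, 8, 126), (222, 9, 109), (224, 6, 46), (226, 13, 118), (228, 11, 162), (230, 10, 205), (232, 10, 197), (234, 10, 198), (236, 10, 195), (238, 9, 192), (240, 11, 192), (242, 10, 195), (244, 9, 199), (246, 11, 200), (248, 10, 199), (250, 21, 192), (252, 158, 155), (254, 228, 172)]
row238 [(236, 160), (238, 164), (240, 163), (242, 163), (244, 127), (246, 62), (248, 103), (306, 178), (308, 124), (310, 70), (312, 119), (314, 201), (316, 207), (318, 211), (320, 212), (322, 210), (324, 209)]
[[184.0, 193.0], [168.0, 199.0], [163.0, 214.0], [171.0, 229.0], [188.0, 235.0], [203.0, 229.0], [208.0, 214.0], [201.0, 199.0]]
[[185.0, 193.0], [171.0, 199.0], [166.0, 213.0], [174.0, 226.0], [189.0, 232.0], [203.0, 227.0], [208.0, 213.0], [201.0, 199.0]]
180 [187.5 217.7]
225 [191.1 216.3]
270 [192.3 212.8]
315 [190.5 209.3]
0 [186.7 207.8]
45 [183.2 209.2]
90 [181.9 212.7]
135 [183.8 216.2]
```

View pics/w3c.png

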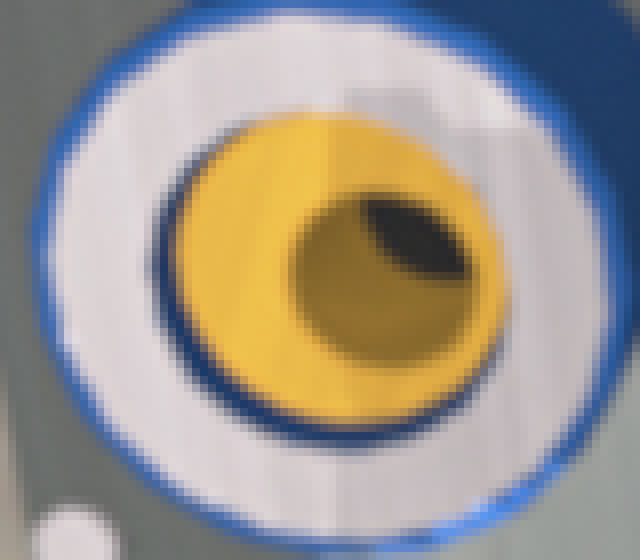

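Run:
```python
from h import *
c=dict(np.load("pics/w3.npz"))
H=onz(c,(192.4,214.3),.1);B=onz(c,(187.4,213),.1);E=onz(c,(185.8,214.4),.104);print(H,B,E,H-B,H-E)
h=cv2.cvtColor(c["image"],cv2.COLOR_BGR2HSV)
m=((h[...,0]>12)&(h[...,0]<35)&(h[...,1]>90)&(h[...,2]<165)&(h[...,2]>80)).astype(np.uint8);m[:,:175]=0;m[:,210:]=0;m[:200]=0;m[230:]=0
m|=((h[...,2]<60)&(np.indices(m.shape)[1]>188)&(np.indices(m.shape)[1]<206)&(np.indices(m.shape)[0]>202)&(np.indices(m.shape)[0]<217)).astype(np.uint8)
k=max(cv2.findContours(m,0,1)[0],key=cv2.contourArea);e=cv2.fitEllipse(k);print(e,onz(c,e[0],.1))
```

```text
[0.57132434 0.11115166 0.1       ] [0.57236791 0.11492539 0.1       ] [0.5725601  0.11511007 0.104     ] [-0.00104356 -0.00377373  0.        ] [-0.00123576 -0.00395841 -0.004     ]
((192.68011474609375, 214.37832641601562), (20.378429412841797, 22.198415756225586), 119.56462097167969) [0.57126133 0.1109403  0.1       ]
```

Request:
{"method": "send_rows", "body": {"steps": [{"dp": [0, -30, 0], "roll": 0, "jaw": 10}, {"dp": [0.5, -55, 0], "roll": 0, "jaw": 10}, {"dp": [0.5, -66.5, 10], "roll": 0, "jaw": 10}, {"dp": [0.5, -66.5, 20], "roll": 0, "jaw": 10}, {"dp": [0.5, -66.5, 20], "roll": 0, "jaw": 10}]}}

```text
time_s: 5.88
tcp_pos: [0.5708, 0.1089, 0.185]
eef_rot: [179.9, 0.2, -0.0]
contact_force: [0.0, -0.3, -2.8]
gripper_width: 0.0212
gripper_force: 45.0
```

Request:
{"method": "send_rows", "body": {"steps": [{"dp": [0, 0, 1], "roll": 0, "jaw": 10}, {"dp": [0, 0, 2], "roll": 0, "jaw": 10}, {"dp": [0, 0, 3], "roll": 0, "jaw": 10}, {"dp": [0, 0, 4], "roll": 0, "jaw": 10}, {"dp": [0, 0, 4], "roll": 0, "jaw": 10}]}}

```text
time_s: 6.5
tcp_pos: [0.5717, 0.1103, 0.1826]
eef_rot: [180.0, 0.0, 0.0]
contact_force: [0.6, -0.3, -2.8]
gripper_width: 0.0212
gripper_force: 45.0
```

Request:
{"method": "send_rows", "body": {"steps": [{"dp": [0, -0.4, 2], "roll": 0, "jaw": 10}, {"dp": [0, -0.4, 4], "roll": 0, "jaw": 10}, {"dp": [0, -0.4, 5.5], "roll": 0, "jaw": 10}, {"dp": [0, -0.4, 7], "roll": 0, "jaw": 10}, {"dp": [0, -0.4, 7], "roll": 0, "jaw": 10}]}}

```text
time_s: 7.12
tcp_pos: [0.5717, 0.1106, 0.1754]
eef_rot: [180.0, 0.0, 0.0]
contact_force: [0.1, -0.1, -2.4]
gripper_width: 0.0216
gripper_force: 45.0
```

Request:
{"method": "send_rows", "body": {"steps": [{"dp": [0, 0, 0.7], "roll": 0, "jaw": 10}, {"dp": [0, 0, 1.4], "roll": 0, "jaw": 10}, {"dp": [0, 0, 2.1], "roll": 0, "jaw": 10}, {"dp": [0, 0, 2.8], "roll": 0, "jaw": 10}, {"dp": [0, 0, 2.8], "roll": 0, "jaw": 10}]}}

```text
time_s: 7.75
tcp_pos: [0.5717, 0.1106, 0.1727]
eef_rot: [180.0, 0.0, 0.0]
contact_force: [-1.4, -0.0, -2.5]
gripper_width: 0.0215
gripper_force: 45.0
```

Request:
{"method": "send_rows", "body": {"steps": [{"dp": [0, 0, 0.8], "roll": 0, "jaw": 10}, {"dp": [0, 0, 1.6], "roll": 0, "jaw": 10}, {"dp": [0, 0, 2.4], "roll": 0, "jaw": 10}, {"dp": [0, 0, 3.2], "roll": 0, "jaw": 10}, {"dp": [0, 0, 3.2], "roll": 0, "jaw": 10}]}}

```text
time_s: 8.38
tcp_pos: [0.5717, 0.1106, 0.1695]
eef_rot: [180.0, 0.0, 0.0]
contact_force: [-0.2, 0.6, -2.9]
gripper_width: 0.0219
gripper_force: 45.0
```

Request:
{"method": "send_rows", "body": {"steps": [{"dp": [0, 0, 0.8], "roll": 0, "jaw": 10}, {"dp": [0, 0, 1.6], "roll": 0, "jaw": 10}, {"dp": [0, 0, 2.4], "roll": 0, "jaw": 10}, {"dp": [0, 0, 3.2], "roll": 0, "jaw": 10}, {"dp": [0, 0, 3.2], "roll": 0, "jaw": 10}]}}

```text
time_s: 9.0
tcp_pos: [0.5717, 0.1106, 0.1663]
eef_rot: [180.0, 0.0, 0.0]
contact_force: [-0.3, 0.2, -2.2]
gripper_width: 0.0217
gripper_force: 45.0
```

Request:
{"method": "send_rows", "body": {"steps": [{"dp": [0, 0, 0.8], "roll": 0, "jaw": 10}, {"dp": [0, 0, 1.6], "roll": 0, "jaw": 10}, {"dp": [0, 0, 2.3], "roll": 0, "jaw": 10}, {"dp": [0, 0, 3], "roll": 0, "jaw": 10}, {"dp": [0, 0, 3], "roll": 0, "jaw": 10}]}}

```text
time_s: 9.62
tcp_pos: [0.5719, 0.1106, 0.1637]
eef_rot: [180.0, -0.0, 0.0]
contact_force: [-0.6, -0.1, 1.9]
gripper_width: 0.0219
gripper_force: 45.0
```

Request:
{"method": "send_rows", "body": {"steps": [{"dp": [0, 0, 0.5], "roll": 0, "jaw": 10}, {"dp": [0, 0, 1.0], "roll": 0, "jaw": 10}, {"dp": [0, 0, 1.5], "roll": 0, "jaw": 10}, {"dp": [0, 0, 2], "roll": 0, "jaw": 10}, {"dp": [0, 0, 2], "roll": 0, "jaw": 10}]}}

```text
time_s: 10.25
tcp_pos: [0.5724, 0.1106, 0.163]
eef_rot: [180.0, -0.1, 0.0]
contact_force: [-2.6, -1.6, 10.8]
gripper_width: 0.0216
gripper_force: 45.0
```

Request:
{"method": "send_rows", "body": {"steps": [{"dp": [0, 0, 0.4], "roll": 0, "jaw": 10}, {"dp": [0, 0, 0.8], "roll": 0, "jaw": 10}, {"dp": [0, 0, 1.2], "roll": 0, "jaw": 10}, {"dp": [0, 0, 1.6], "roll": 0, "jaw": 10}, {"dp": [0, 0, 2], "roll": 0, "jaw": 10}]}}

```text
time_s: 10.88
tcp_pos: [0.5722, 0.1108, 0.16]
eef_rot: [-180.0, -0.1, 0.0]
contact_force: [-0.6, 0.3, 4.0]
gripper_width: 0.0214
gripper_force: 45.0
```

Request:
{"method": "send_rows", "body": {"steps": [{"dp": [0, 0, 0.5], "roll": 0, "jaw": 10}, {"dp": [0, 0, 1], "roll": 0, "jaw": 10}, {"dp": [0, 0, 1.5], "roll": 0, "jaw": 10}, {"dp": [0, 0, 2], "roll": 0, "jaw": 10}, {"dp": [0, 0, 2.5], "roll": 0, "jaw": 10}]}}

```text
time_s: 11.5
tcp_pos: [0.5718, 0.1107, 0.1568]
eef_rot: [180.0, -0.0, 0.0]
contact_force: [0.9, -0.1, 3.4]
gripper_width: 0.0217
gripper_force: 45.0
```

Moving at about 6 N. I continue steadily; the collar should be home at TCP z ≈ 0.130.

Request:
{"method": "send_rows", "body": {"steps": [{"dp": [0, 0, 0.9], "roll": 0, "jaw": 10}, {"dp": [0, 0, 1.8], "roll": 0, "jaw": 10}, {"dp": [0, 0, 2.7], "roll": 0, "jaw": 10}, {"dp": [0, 0, 3.6], "roll": 0, "jaw": 10}, {"dp": [0, 0, 4.5], "roll": 0, "jaw": 10}]}}

```text
time_s: 12.12
tcp_pos: [0.5717, 0.1107, 0.1523]
eef_rot: [-180.0, 0.0, 0.0]
contact_force: [-0.4, -0.1, 4.5]
gripper_width: 0.0216
gripper_force: 45.0
```

Request:
{"method": "send_rows", "body": {"steps": [{"dp": [0, 0, 0.9], "roll": 0, "jaw": 10}, {"dp": [0, 0, 1.8], "roll": 0, "jaw": 10}, {"dp": [0, 0, 2.7], "roll": 0, "jaw": 10}, {"dp": [0, 0, 3.6], "roll": 0, "jaw": 10}, {"dp": [0, 0, 4.5], "roll": 0, "jaw": 10}]}}

```text
time_s: 12.75
tcp_pos: [0.5717, 0.1106, 0.1478]
eef_rot: [180.0, 0.0, 0.0]
contact_force: [-0.1, 0.1, 3.4]
gripper_width: 0.0212
gripper_force: 45.0
```

Request:
{"method": "send_rows", "body": {"steps": [{"dp": [0, 0, 0.9], "roll": 0, "jaw": 10}, {"dp": [0, 0, 1.8], "roll": 0, "jaw": 10}, {"dp": [0, 0, 2.7], "roll": 0, "jaw": 10}, {"dp": [0, 0, 3.6], "roll": 0, "jaw": 10}, {"dp": [0, 0, 4.5], "roll": 0, "jaw": 10}]}}

```text
time_s: 13.38
tcp_pos: [0.5717, 0.1107, 0.1433]
eef_rot: [180.0, 0.0, 0.0]
contact_force: [-1.0, 0.0, 3.5]
gripper_width: 0.0218
gripper_force: 45.0
```

Request:
{"method": "send_rows", "body": {"steps": [{"dp": [0, 0, 0.9], "roll": 0, "jaw": 10}, {"dp": [0, 0, 1.8], "roll": 0, "jaw": 10}, {"dp": [0, 0, 2.7], "roll": 0, "jaw": 10}, {"dp": [0, 0, 3.6], "roll": 0, "jaw": 10}, {"dp": [0, 0, 4.5], "roll": 0, "jaw": 10}]}}

```text
time_s: 14.0
tcp_pos: [0.5717, 0.1107, 0.1388]
eef_rot: [-180.0, -0.0, 0.0]
contact_force: [-0.3, 0.1, 3.3]
gripper_width: 0.0216
gripper_force: 45.0
```

Request:
{"method": "send_rows", "body": {"steps": [{"dp": [0, 0, 0.9], "roll": 0, "jaw": 10}, {"dp": [0, 0, 1.8], "roll": 0, "jaw": 10}, {"dp": [0, 0, 2.7], "roll": 0, "jaw": 10}, {"dp": [0, 0, 3.6], "roll": 0, "jaw": 10}, {"dp": [0, 0, 4.5], "roll": 0, "jaw": 10}]}}

```text
time_s: 14.62
tcp_pos: [0.5717, 0.1107, 0.1343]
eef_rot: [-180.0, 0.0, 0.0]
contact_force: [-0.0, -0.4, 2.6]
gripper_width: 0.0213
gripper_force: 45.0
```

Request:
{"method": "send_rows", "body": {"steps": [{"dp": [0, 0, 0.5], "roll": 0, "jaw": 10}, {"dp": [0, 0, 1], "roll": 0, "jaw": 10}, {"dp": [0, 0, 1.5], "roll": 0, "jaw": 10}, {"dp": [0, 0, 2], "roll": 0, "jaw": 10}, {"dp": [0, 0, 2.5], "roll": 0, "jaw": 10}]}}

```text
time_s: 15.25
tcp_pos: [0.5715, 0.1106, 0.1317]
eef_rot: [180.0, 0.0, 0.0]
contact_force: [-0.9, 0.6, -3.1]
gripper_width: 0.0218
gripper_force: 45.0
```

Request:
{"method": "send_rows", "body": {"steps": [{"dp": [0, 0, 0.4], "roll": 0, "jaw": 10}, {"dp": [0, 0, 0.8], "roll": 0, "jaw": 10}, {"dp": [0, 0, 1.2], "roll": 0, "jaw": 10}, {"dp": [0, 0, 1.6], "roll": 0, "jaw": 10}, {"dp": [0, 0, 1.6], "roll": 0, "jaw": 10}]}}

```text
time_s: 15.88
tcp_pos: [0.5717, 0.1106, 0.1307]
eef_rot: [180.0, -0.0, 0.0]
contact_force: [-1.9, -0.1, 4.5]
gripper_width: 0.0215
gripper_force: 45.0
```

Request:
{"method": "send_rows", "body": {"steps": [{"dp": [0, 0, 0.4], "roll": 0, "jaw": 10}, {"dp": [0, 0, 0.8], "roll": 0, "jaw": 10}, {"dp": [0, 0, 0.8], "roll": 0, "jaw": 10}, {"dp": [0, 0, 0.8], "roll": 0, "jaw": 10}]}}

```text
time_s: 16.38
tcp_pos: [0.5718, 0.1106, 0.1307]
eef_rot: [-180.0, -0.0, 0.0]
contact_force: [-4.8, -0.1, 10.1]
gripper_width: 0.0215
gripper_force: 45.0
```

Run:
```python
from plant import r
from h import *
print(r.get_state()["contact_force"])
c=r.capture("scene");cv2.imwrite("pics/s2.png",c["image"])
cv2.imwrite("pics/s2c.png",cv2.resize(c["image"][150:290,110:250],(560,560),interpolation=2))
```

```text
[-4.79524954 -0.05907391 10.1323055 ]
```

View pics/s2c.png

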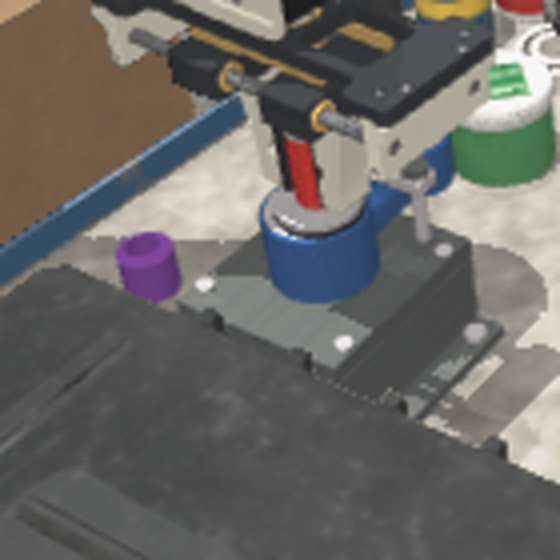

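The collar sits on the blue eye all round. I withdraw straight up, move aside and check that the bore is empty.

Request:
{"method": "send_rows", "body": {"steps": [{"dp": [0, 0, -3], "roll": 0, "jaw": 10}, {"dp": [0, 0, -10], "roll": 0, "jaw": 10}, {"dp": [0, 0, -22], "roll": 0, "jaw": 10}, {"dp": [0, 0, -36], "roll": 0, "jaw": 10}, {"dp": [0, 0, -50], "roll": 0, "jaw": 10}]}}

```text
time_s: 17.05
tcp_pos: [0.5719, 0.1107, 0.1807]
eef_rot: [-180.0, -0.0, 0.0]
contact_force: [-0.7, -0.0, -2.6]
gripper_width: 0.0214
gripper_force: 45.0
```

Request:
{"method": "send_rows", "body": {"steps": [{"dp": [0, 0, -20], "roll": 0, "jaw": 10}, {"dp": [0, 10, -28], "roll": 0, "jaw": 10}, {"dp": [0, 40, -28], "roll": 0, "jaw": 10}, {"dp": [0, 66, -28], "roll": 0, "jaw": 10}, {"dp": [0, 66, -28], "roll": 0, "jaw": 10}]}}

```text
time_s: 17.68
tcp_pos: [0.5713, 0.0427, 0.2075]
eef_rot: [180.0, 0.0, -0.1]
contact_force: [-0.6, 0.7, -2.0]
gripper_width: 0.0215
gripper_force: 45.0
```

Run:
```python
from plant import r
from h import *
s=r.get_state();print({k:np.round(s[k],4).tolist() for k in("time_s","tcp_pos","eef_rot","contact_force")})
c=r.capture("wrist");t=r.capture("top");np.savez("pics/w4.npz",**c);im=c["image"]
A=cv2.resize(im[100:340,120:560],(800,436));B=cv2.resize(t["image"][255:300,185:230],(160,160),interpolation=2);C=cv2.resize(im[175:255,140:230],(180,160),interpolation=2)
o=np.zeros((600,800,3),np.uint8);o[:436]=A;o[440:600,:160]=B;o[440:600,170:350]=C;cv2.imwrite("pics/w4v.png",o)
h=cv2.cvtColor(im,cv2.COLOR_BGR2HSV)
print("col279",[(y,int(h[y,279,1]),int(h[y,279,2])) for y in range(216,236,2)])
for n,lo,hi in(("dark/hole",(0,0,0),(179,255,120)),("wood",(6,100,120),(20,255,255))):
  for a,cc,rr,e in blobs(im,lo,hi,(390,150,560,260),100):print(n,a,cc.round(1),round(rr,1),e.round(1),onz(c,e,.054).round(4))
```

```text
{'time_s': 17.675, 'tcp_pos': [0.5713, 0.0427, 0.2075], 'eef_rot': [179.994, 0.0242, -0.1114], 'contact_force': [-0.5875, 0.7282, -2.0266]}
col279 [(216, 33, 209), (218, 31, 204), (220, 14, 142), (222, 9, 110), (224, 5, 48), (226, 11, 118), (228, 11, 165), (230, 11, 218), (232, 10, 199), (234, 10, 200)]
dark/hole 468.0 [450.8 207.8] 14.5 [451.4 207.2] [ 0.5631 -0.1149  0.054 ]
dark/hole 1713.0 [455.5 198. ] 68.8 [282.6  83.6] [0.6689 0.0394 0.054 ]
wood 8349.5 [472. 209.] 72.0 [470.3 208. ] [ 0.5623 -0.1322  0.054 ]
wood 529.0 [450.9 208.1] 15.4 [451.4 206.9] [ 0.5634 -0.1148  0.054 ]
wood 1103.5 [506. 213.] 32.3 [507.  212.8] [ 0.5577 -0.1666  0.054 ]
```

View pics/w4v.png

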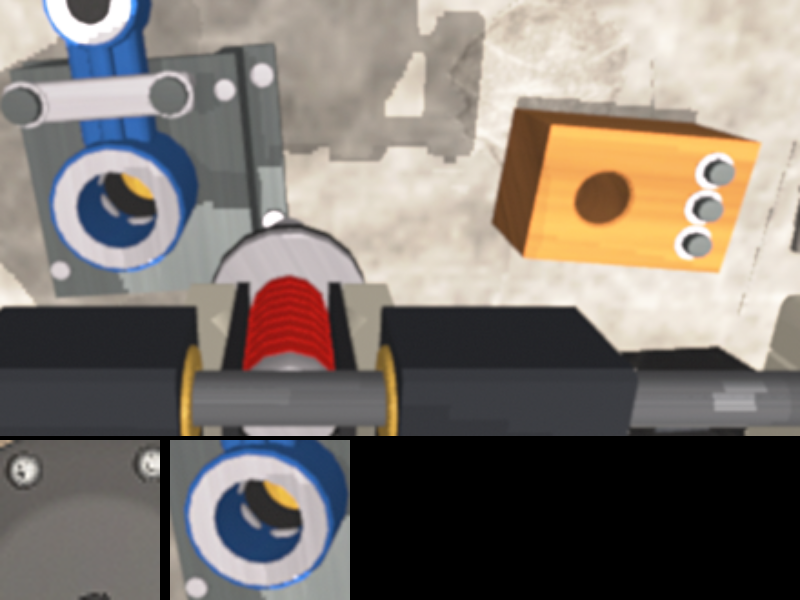

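Looking down the empty bore, the yellow bush lies below in the tray. The block hole is clear at (451,207), i.e. (0.563,-0.115).

Request:
{"method": "send_rows", "body": {"steps": [{"dp": [-3, 50, 0], "roll": 0, "jaw": 10}, {"dp": [-6, 100, 0], "roll": 0, "jaw": 10}, {"dp": [-9, 145, 0], "roll": 0, "jaw": 10}, {"dp": [-9, 160.5, 0], "roll": 0, "jaw": 10}, {"dp": [-9, 160.5, 0], "roll": 0, "jaw": 10}]}}

```text
time_s: 18.4
tcp_pos: [0.5628, -0.1162, 0.2073]
eef_rot: [-180.0, 0.0, -0.1]
contact_force: [-0.4, 0.5, -2.0]
gripper_width: 0.0218
gripper_force: 45.0
```

Request:
{"method": "send_rows", "body": {"steps": [{"dp": [0, 0, 25], "roll": 0, "jaw": 10}, {"dp": [0, 0, 55], "roll": 0, "jaw": 10}, {"dp": [0, 0, 68], "roll": 0, "jaw": 10}, {"dp": [0, 0, 76], "roll": 0, "jaw": 10}, {"dp": [0, 0, 76], "roll": 0, "jaw": 10}]}}

```text
time_s: 19.02
tcp_pos: [0.5631, -0.1155, 0.1316]
eef_rot: [180.0, 0.0, 0.0]
contact_force: [-0.5, -0.3, -2.7]
gripper_width: 0.0218
gripper_force: 45.0
```

Request:
{"method": "send_rows", "body": {"steps": [{"dp": [0, 0, 5], "roll": 0, "jaw": 10}, {"dp": [0, 0, 12], "roll": 0, "jaw": 10}, {"dp": [0, 0, 20], "roll": 0, "jaw": 10}, {"dp": [0, 0, 27], "roll": 0, "jaw": 10}, {"dp": [0, 0, 27], "roll": 0, "jaw": 10}]}}

```text
time_s: 19.65
tcp_pos: [0.5623, -0.1159, 0.1036]
eef_rot: [180.0, 0.1, 0.0]
contact_force: [-1.3, -0.2, -1.9]
gripper_width: 0.0214
gripper_force: 45.0
```

Request:
{"method": "send_rows", "body": {"steps": [{"dp": [0, 0, 7], "roll": 0, "jaw": 10}, {"dp": [0, 0, 14], "roll": 0, "jaw": 10}, {"dp": [0, 0, 19], "roll": 0, "jaw": 10}, {"dp": [0, 0, 21], "roll": 0, "jaw": 10}, {"dp": [0, 0, 21], "roll": 0, "jaw": 10}]}}

```text
time_s: 20.27
tcp_pos: [0.5627, -0.1159, 0.0833]
eef_rot: [180.0, 0.0, 0.0]
contact_force: [0.4, -0.1, -1.5]
gripper_width: 0.0215
gripper_force: 45.0
```

Request:
{"method": "send_rows", "body": {"steps": [{"dp": [0, 0, 0.5], "roll": 0, "jaw": 10}, {"dp": [0, 0, 1], "roll": 0, "jaw": 10}, {"dp": [0, 0, 1.5], "roll": 0, "jaw": 10}, {"dp": [0, 0, 2], "roll": 0, "jaw": 10}, {"dp": [0, 0, 2], "roll": 0, "jaw": 10}]}}

```text
time_s: 20.9
tcp_pos: [0.5627, -0.1159, 0.0814]
eef_rot: [180.0, 0.0, 0.0]
contact_force: [-0.7, -0.6, -1.4]
gripper_width: 0.0217
gripper_force: 45.0
```

Request:
{"method": "send_rows", "body": {"steps": [{"dp": [0, 0, 0.4], "roll": 0, "jaw": 10}, {"dp": [0, 0, 0.8], "roll": 0, "jaw": 10}, {"dp": [0, 0, 0.8], "roll": 0, "jaw": 10}]}}

```text
time_s: 21.28
tcp_pos: [0.5628, -0.1159, 0.0808]
eef_rot: [180.0, -0.0, 0.0]
contact_force: [-0.2, 0.8, -0.8]
gripper_width: 0.0215
gripper_force: 45.0
```

Request:
{"method": "send_rows", "body": {"newtons": 10, "steps": [{"dp": [0, 0, 0.2], "roll": 0, "jaw": 10}, {"dp": [0, 0, 0.2], "roll": 0, "jaw": 35}, {"dp": [0, 0, 0.2], "roll": 0, "jaw": 48}, {"dp": [0, 0, 0.2], "roll": 0, "jaw": 48}, {"dp": [0, 0, 0.2], "roll": 0, "jaw": 48}]}}

```text
time_s: 21.9
tcp_pos: [0.5628, -0.1158, 0.0805]
eef_rot: [180.0, -0.0, 0.0]
contact_force: [0.7, 0.2, -0.1]
gripper_width: 0.0417
gripper_force: 0.0
```

Request:
{"method": "send_rows", "body": {"steps": [{"dp": [0, 0, -15], "roll": 0, "jaw": 48}, {"dp": [0, 0, -50], "roll": 0, "jaw": 48}, {"dp": [0, 0, -100], "roll": 0, "jaw": 48}, {"dp": [0, 0, -150], "roll": 0, "jaw": 48}, {"dp": [0, 0, -190], "roll": 0, "jaw": 48}]}}

```text
time_s: 22.52
tcp_pos: [0.5629, -0.116, 0.2742]
eef_rot: [180.0, -0.2, 0.0]
contact_force: [0.3, 0.0, -0.6]
gripper_width: 0.0418
gripper_force: 0.0
```

Request:
{"method": "send_rows", "body": {"steps": [{"dp": [0, -40, 0], "roll": 0, "jaw": 48}, {"dp": [0, -80, 0], "roll": 0, "jaw": 48}, {"dp": [0, -80, 0], "roll": 0, "jaw": 48}, {"dp": [0, -80, 0], "roll": 0, "jaw": 48}]}}

```text
time_s: 23.02
tcp_pos: [0.5628, -0.0358, 0.2713]
eef_rot: [-180.0, -0.1, 0.1]
contact_force: [0.0, -0.6, 0.0]
gripper_width: 0.0422
gripper_force: 0.0
```

Run:
```python
from plant import r
from h import *
s=r.get_state();print({k:np.round(s[k],4).tolist() for k in("time_s","tcp_pos","contact_force","gripper_width")})
c=r.capture("wrist");t=r.capture("scene")
o=np.zeros((600,800,3),np.uint8);o[:420,:560]=c["image"];o[:240,560:]=cv2.resize(t["image"][225:320,240:335],(240,240));
h=c["image"][130:200,50:130];o[250:490,565:800]=cv2.resize(h,(235,240));cv2.imwrite("pics/end.png",o)
for a,cc,rr,e in blobs(c["image"],(15,70,60),(35,255,255),(0,60,560,260),10):print("yel",a,e,onz(c,cc,.03))
```

```text
{'time_s': 23.025, 'tcp_pos': [0.5628, -0.0358, 0.2713], 'contact_force': [0.0415, -0.6401, 0.0485], 'gripper_width': 0.0422}
yel 3110.0 [376.02175903 188.45285034] [ 0.5544528  -0.14162976  0.03      ]
yel 788.0 [398.48434448 187.50127411] [ 0.55155234 -0.1749372   0.03      ]
yel 96.5 [345.92303467 156.83441162] [ 0.58677751 -0.11239466  0.03      ]
```

View pics/end.png

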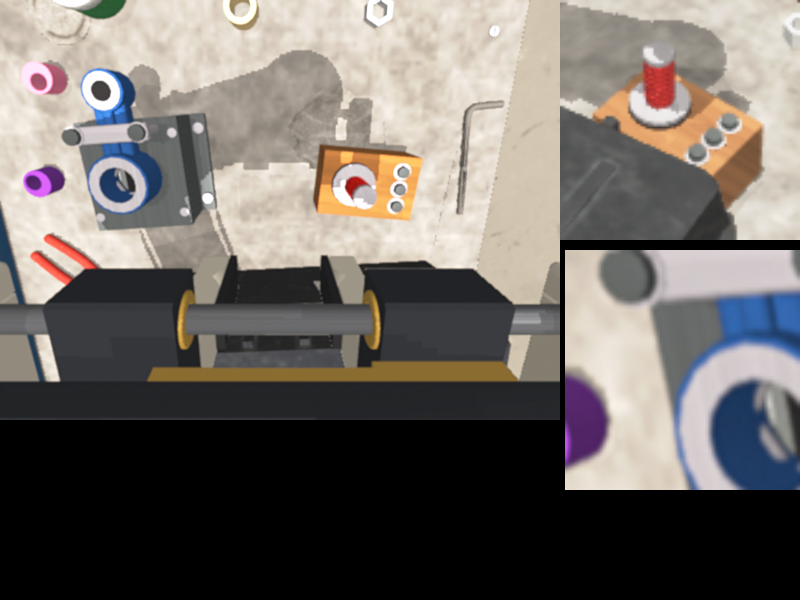

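Run:
```python
from h import *
from plant import r
c=dict(np.load("pics/w4.npz"))
for a,cc,rr,e in blobs(c["image"],(15,70,60),(35,255,255),(150,180,230,250),8):
  print(a,cc,[(onz(c,cc,z)-[.5724,.115,0]).round(4).tolist() for z in(.066,.0385,.0105)])
t=r.capture("top")
for a,cc,rr,e in blobs(t["image"],(15,60,50),(35,255,255),(190,260,225,290),5):print("top",a,cc,rr,onz(t,cc,.066),onz(t,cc,.0385))
```

```text
126.0 [194.5 203. ] [[-0.0016, 0.001, 0.066], [-0.0097, 0.0081, 0.0385], [-0.0179, 0.0153, 0.0105]]
top 102.5 [209. 274.] 8.062357902526855 [0.5697415  0.11348515 0.066     ] [0.56858294 0.11681276 0.0385    ]
```

```bash
python3 -c "
from plant import r
print(r.close_job())"
```

```text
the job is handed in; nothing more can be done
None
```

The bush was pushed out with the collar home on the eye, and the drift is back in its block hole, released. The job is handed in at about 23 s. That the bush is in the tray I judged from the push force falling away and from views down the empty bore, not from a clear view of it.

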